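Tilt a carrier plate out of its storage bin and set it on the stage pins

TASK

Take the carrier plate out of the deep narrow bin: a steel keeper covers one end of it, so raise the end with the grip bar first and draw the plate out from under the keeper. Then lower it, kept level, over the two guide pins of the stage until it lies flat on the stage, and let go of it.

Things in the scene. Friction and masses are not known exactly. Their poses are not given: they have to be found in the camera images.
- bin: Grey open-topped storage bin fixed to the bench: outside 166 (x) x 94 (y) x 54 mm high, rim bead 4 mm out all round; walls and floor 4 mm, so inside 158 x 86 mm, 50 mm deep. Origin: centre of its underside, z up. The keeper is at its -x end, nearer the robot; +x points away from the robot, 0.25 to 0.75 rad to the right of straight ahead.
- keeper (a point): Middle of the free edge of the steel keeper, at its underside: 22 mm above the bin's inner floor, 20 mm in from the inner face of the -x end wall. The keeper is a fixed level strip 4 mm thick, the full width of the bin, over the end of the plate.
- plate: Loose aluminium plate, 150 (x) x 80 (y) x 6 mm, 0.15 to 0.3 kg, two 12 mm through holes at (x, y) = (-60, -28) and (60, 28) mm. Origin: centre of its underside. It starts flat on the bin's floor, x axis the same way as the bin's, some 4 mm of play at each end, 3 mm at each side. Its fixed grip bar stands at x = +36 mm, towards the end away from the keeper.
- grip_top (a point): Centre of the top of the plate's white grip bar, at plate x = 36, y = 0, z = 36 mm. The bar is 10 mm thick (along x), 44 mm wide (along y) and stands 30 mm above the plate's upper face.
- stage: Aluminium stage fixed to the bench: base 170 (x) x 94 (y) x 12 mm, two cross bars (24 x 84 mm, at x = -60 and 60 mm) with level tops 30 mm above the bench that carry the plate. Origin: centre of its underside; +x points away from the robot, 0.25 to 0.75 rad to the right of straight ahead. The plate fits with its x axis along the stage's, or half a turn round; both are right.
- stage_seat (a point): Centre of the stage at the height of the bar tops; the centre of the plate's underside comes here. The two steel guide pins, 8 mm in diameter, stand at stage (x, y) = (-60, -28) and (60, 28) mm and rise 24 mm above the bar tops, the upper 8 mm tapering to 3.6 mm.

How it is judged:
At the end, for the whole second after the job is handed in: The plate lies at rest over both pins, flat on the stage bars (its underside within 3 mm of the bar tops, its centre within 6 mm of the stage's centre, tilted less than 0.04 rad, its length along the stage's within 0.08 rad, either way round), and is released (horizontal distance between plate and stage_seat below 0.006 m and z of plate in the frame of stage_seat between -0.003 and 0.003 m and angle between plate's own z axis and vertical below 0.04 rad and angle between the x axis of plate and the x axis of stage, either way round below 0.08 rad and linear speed of plate below 0.02 m/s); the robot touches nothing.
It also fails if it takes over 45 s, if anything falls off the work surface, if the arm or the gripper's body presses on something with over 40 N, if the wrist force passes 120 N, or if a joint passes its speed limit or range.

ROBOT

A 6-joint arm with a two-finger parallel gripper is mounted at the origin on a cart in front of the work surface, level with it; the furniture and walls round the work are solid. World frame = base frame: x ahead of the robot, y to its left, z up, the work surface at z = 0. Lengths are in m, angles in rad, forces in N, time in s.
With the tool pointing down it reaches from about 0.3 to 0.875 m from the base axis. Payload 4.2 kg.
Tool frame: the origin (TCP) lies midway between the tips of the shut fingers; the grasp point (between the pads) lies 19 mm behind it (ctrl.pinch_z is the distance from the TCP to the grasp point, in m); z points along the fingers, y is the line along which they close (so a half turn about z gives the same grasp; the last joint's range is limited). The gripper opens to 85 mm and grips with 20 to 120 N. Pads are 22 mm wide; open, the fingers measure 114 mm over their backs; the gripper's body (76 mm by 85 mm) begins 54 mm behind the grasp point. The pads swing forward as they close: fully open they stand 13 mm farther back than shut.
Start: joints at [-1.17, 0.32, 1.565, -0, 1.257, -0.02], TCP at [0.235, -0.525, 0.231] pointing down, gripper open.
Joint ranges: [-3.11, 3.11], [-0.84, 2.01], [0.21, 2.61], [-1.34, 4.49], [0.05, 2.63], [-2.56, 2.56]. Speed limits (rad/s): [2.57, 2.57, 3.14, 3.14, 3.14, 3.14].

INTERFACE

Orientations are given as a unit quaternion [w, x, y, z].
In Python, from cell import ctrl gives the robot as it stands.
- The arm moves only by the tool nudge_tcp, called by a JSON object that holds its "op" and its "data", one argument or row to a line. Schema: {"type":"object","properties":{"plan":{"type":"array","items":{"type":"array","items":{"type":"number"},"minItems":7,"maxItems":7},"minItems":1,"maxItems":10},"only":{"type":"string"},"quiet":{"type":"boolean"},"lines":{"type":"string"}},"required":["plan"],"additionalProperties":false}. plan is a list of rows, 1 to 10 of them, each of 7 numbers: the opening from 0.0 (shut) to 1.0 (fully open), then dx, dy, dz in units of 5 mm, then a rotation vector rx, ry, rz in units of 0.25 rad; each row is the pose to reach, as a shift and turn from the pose commanded when the call began, along the tool's axes at that moment; what a row does not reach only later rows make up. A row lasts 1/10 s, in which the tool goes at most 0.05 m and 0.15 rad, less where a joint would pass 70% of its speed; a pose out of reach is approached as far as the arm can. The fingers move at their own pace and stop on an object; the grip force is fixed at half the most. Time passes only in rows, so rows that do not move let the fingers close. The tool returns the time, the measured TCP pose, the force, the opening and the grip force at its end. only (a regular expression) keeps the lines of the reply that match it, lines (a string "A,B") keeps lines A to B, and quiet returns only ok. Input that does not fit is refused with a message, and nothing moves.
- ctrl.get_obs(): the state, without advancing time (a new reading comes with each control period).
- ctrl.grab_frame(name): name is "scene" or "side" or "wrist"; returns a dict with "pixels" (384x512x3 uint8, blue, green, red), "camera_matrix" (3x3 intrinsics, pixels), "R" (3x3) and "t" (3): a world point X has camera coordinates R X + t. Camera axes: x right, y down, z forward; pixel columns grow to the right and rows downward; lengths in m; the calibration is good to about 2 mm. The wrist camera is an equidistant fisheye: a pixel r from the principal point sees the ray r / f radians off the axis. A picture is of the moment at which its call begins. There is no depth.
- ctrl.hand_in(): hands the job in; it is judged then, once.
The state is a dict: "clock": time; "joint_positions": joint angles; "qvel": joint speeds; "tau": joint torques, N m; "eef_pos": TCP position; "tool_rot": TCP orientation; "wrist_force": force on the tool from outside, world axes, zero at the start; "ft_torque": the same for the moment, N m; "gripper_width": opening from 0.0 (shut) to 1.0 (fully open); "gripper_force": force on a finger pad.
Only numpy, scipy, OpenCV 4.12 (cv2) and the standard library are available. Lean on these libraries where they do the work, as an engineer would, in place of code of your own. Each camera call takes 0.05 s, during which the arm holds its last target. There are 200 camera calls.

## Working session

There is one attempt and no reset: what is moved stays moved. The work goes in short steps, Python scripts to look and compute and a tool call to move; the robot and the scene stay as the last step left them, time stands still between calls to the robot, and variables do not carry over. Pictures are saved under pics/ and viewed, at most 10 in all, crops included, and the job is handed in when it is done.

```bash
ls; mkdir -p pics; python3 - <<'E'
from cell import ctrl
import cv2,numpy as np
o=ctrl.get_obs();print({k:np.round(v,4) for k,v in o.items()},ctrl.pinch_z)
ims=[]
for n in("scene","side","wrist"):
    f=ctrl.grab_frame(n);cv2.imwrite(f"pics/{n}0.png",f["pixels"]);np.savez(f"{n}0.npz",**f)
    print(n,np.round(f["camera_matrix"],1).tolist(),np.round(-f["R"].T@f["t"],3),np.round(f["R"],2).tolist())
E
```

```text
cell.py
pics
{'clock': np.float64(0.0), 'joint_positions': array([-1.17  ,  0.3203,  1.5656,  0.    ,  1.2574, -0.02  ]), 'qvel': array([ 0.    ,  0.0018, -0.    ,  0.0018, -0.0024,  0.0007]), 'tau': array([-8.00000e-04, -4.15522e+01, -2.34166e+01, -1.00000e-04,
        8.00000e-03, -0.00000e+00]), 'eef_pos': array([ 0.2347, -0.5244,  0.2305]), 'tool_rot': array([-9.000e-04,  9.779e-01,  2.089e-01, -2.000e-04]), 'wrist_force': array([ 0.1201, -0.3066, -0.3032]), 'ft_torque': array([ 0.0273,  0.0398, -0.0246]), 'gripper_force': np.float64(0.0), 'gripper_width': np.float64(0.9969)} 0.0187
scene [[485.3, 0.0, 258.4], [0.0, 485.3, 183.8], [0.0, 0.0, 1.0]] [-0.134 -0.751  0.413] [[0.63, -0.78, -0.01], [-0.34, -0.26, -0.9], [0.7, 0.57, -0.43]]
side [[397.4, 0.0, 252.7], [0.0, 397.4, 194.6], [0.0, 0.0, 1.0]] [ 0.365 -0.942  0.544] [[0.99, -0.13, 0.02], [-0.06, -0.57, -0.82], [0.11, 0.81, -0.58]]
wrist [[297.3, 0.0, 258.2], [0.0, 297.3, 196.5], [0.0, 0.0, 1.0]] [ 0.302 -0.494  0.372] [[0.41, -0.91, -0.0], [-0.87, -0.39, 0.29], [-0.27, -0.12, -0.96]]
```

View pics/scene0.png

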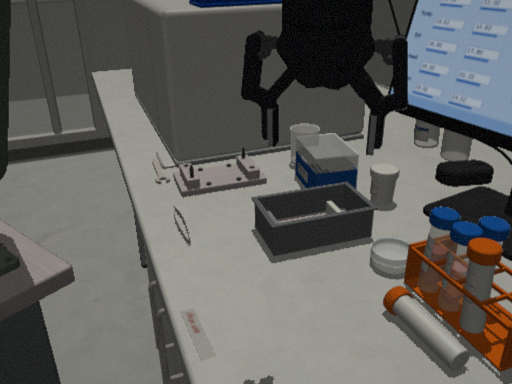

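View pics/side0.png

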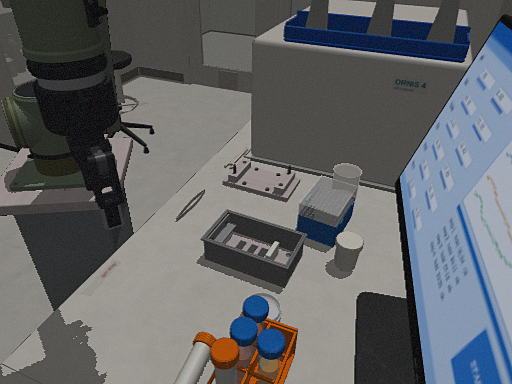

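The scene view shows the bin at about (313,218) with its white bar near (335,208), and the stage at (220,175) with pins near (192,172) and (243,155). In the side view the bin is at (254,248), the bar at (273,248), and the stage at (262,180).

```bash
python3 - <<'E'
import cv2,numpy as np
s=cv2.imread("pics/side0.png");a=cv2.resize(s[145:290,170:330],None,fx=4,fy=4,interpolation=cv2.INTER_CUBIC)
cv2.imwrite("pics/c1.png",a)
E
```

```text
(no output)
```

View pics/c1.png

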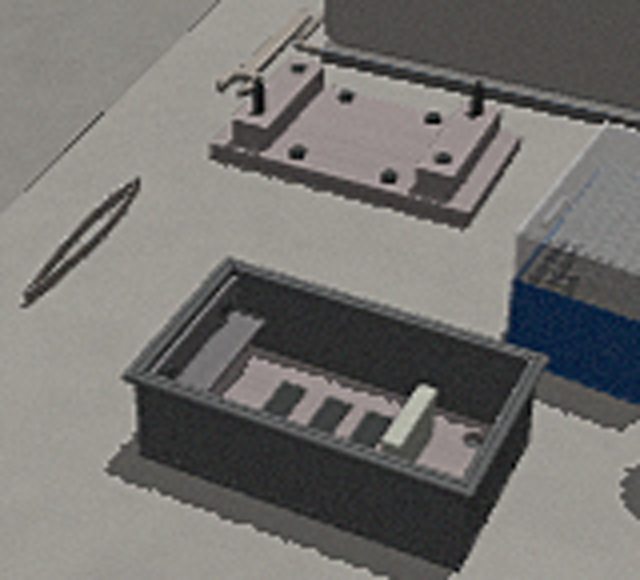

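View pics/wrist0.png

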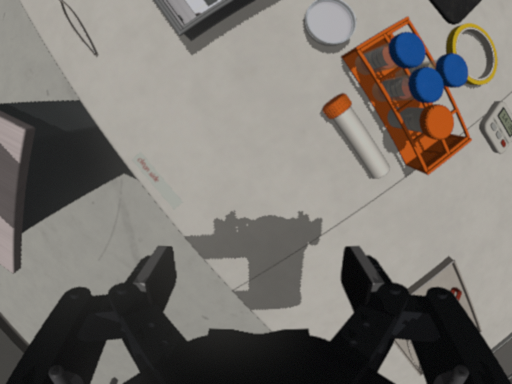

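The side crop shows the bin's rim corners at crop (232,262), (547,358), (470,492), (128,377), the keeper at (222,352), the bar top from (398,440) to (428,388), and pins at (258,95) and (477,98). In the wrist view the bin is only just visible at the top edge.

```bash
cat > h.py <<'E'
import numpy as np,cv2
from scipy.spatial.transform import Rotation as Ro
def ray(f,p):
    K=f["camera_matrix"];p=np.asarray(p,float);d=(p-K[:2,2])/K[0,0]
    if f.get("fish",False):
        r=np.hypot(*d);d3=np.r_[d/max(r,1e-9)*np.sin(r),np.cos(r)]
    else: d3=np.r_[d,1]
    d3=f["R"].T@d3;return -f["R"].T@f["t"],d3/np.linalg.norm(d3)
def plane(f,p,z):
    c,d=ray(f,p);return c+d*(z-c[2])/d[2]
def tri(*fp):
    A=np.zeros((3,3));b=np.zeros(3);L=[]
    for f,p in fp:
        c,d=ray(f,p);M=np.eye(3)-np.outer(d,d);A+=M;b+=M@c;L.append((M,c))
    X=np.linalg.solve(A,b);return X,[np.linalg.norm(M@(X-c)) for M,c in L]
def load(n,fish=None):
    f=dict(np.load(n+".npz"));f["fish"]=n.startswith("wrist");return f
def grab(n,tag):
    from cell import ctrl
    f=ctrl.grab_frame(n);np.savez(f"{n}{tag}.npz",**f);cv2.imwrite(f"pics/{n}{tag}.png",f["pixels"]);f["fish"]=n=="wrist";return f
def tool():
    from cell import ctrl
    o=ctrl.get_obs();q=o["tool_rot"];return o["eef_pos"],Ro.from_quat([q[1],q[2],q[3],q[0]])
def rel(target,yaw=None):
    """shift in tool axes to target; with yaw: desired direction of tool y axis (world, mod pi), tool down -> rotvec"""
    p,R=tool();out=[R.inv().apply(np.array(target)-p)]
    if yaw is not None:
        z=np.array([0,0,-1.]);best=None
        for s in(1,-1):
            y=s*np.array([np.cos(yaw),np.sin(yaw),0]);T=Ro.from_matrix(np.c_[np.cross(y,z),y,z])
            v=(R.inv()*T).as_rotvec()
            if best is None or np.linalg.norm(v)<np.linalg.norm(best):best=v
        out.append(best)
    return np.round(out,4).tolist()
E
python3 - <<'E'
from h import *
S=load("side0");C=load("scene0");w=lambda p:np.array(p)/4+[170,145]
r=np.array([plane(S,w(p),.054) for p in[(232,262),(547,358),(470,492),(128,377)]]);print("rim",np.round(r,3),r.mean(0))
for a,b in((0,1),(3,2)):d=r[b]-r[a];print(np.arctan2(d[1],d[0]),np.linalg.norm(d))
print("grip",tri((S,w((413,414))),(C,(335,207))), plane(S,w((413,414)),.040))
a,b=[plane(S,w(p),.054) for p in((258,80),(477,82))];print("pins",a,b,(a+b)/2,np.linalg.norm(a-b))
print("pintri",tri((S,w((258,80))),(C,(192,165))),tri((S,w((477,82))),(C,(243,149))))
print(rel([.35,-.2,.35]),ray(load("wrist0"),(258,196)))
E
```

```text
rim [[ 0.404 -0.302  0.054]
 [ 0.545 -0.392  0.054]
 [ 0.492 -0.473  0.054]
 [ 0.349 -0.384  0.054]] [ 0.44751992 -0.38748202  0.054     ]
-0.5648226783750772 0.16758742808188326
-0.5594831278105856 0.16814293184742787
grip (array([ 0.47956951, -0.40579546,  0.03724584]), [np.float64(0.0006911373890735886), np.float64(0.000691137389073664)]) [ 0.47910635 -0.40770899  0.04      ]
pins [ 0.43260792 -0.12477383  0.054     ] [ 0.56299461 -0.14018672  0.054     ] [ 0.49780127 -0.13248027  0.054     ] 0.131294501710456
pintri (array([ 0.43269439, -0.12394991,  0.05320888]), [np.float64(0.0002547648337496771), np.float64(0.00025476483374967226)]) (array([ 0.56454062, -0.13520024,  0.04843423]), [np.float64(0.002148250828545263), np.float64(0.0021482508285451704)])
[[0.2378, -0.2493, -0.119]] (array([ 0.30203712, -0.49397903,  0.37225998]), array([-0.26500837, -0.11567124, -0.95728299]))
```

```bash
python3 - <<'E'
from h import *
print(rel([.42,-.30,.27],-.56))
p,R=tool();print(R.as_matrix().round(3).tolist());W=load("wrist0");print("cam in tool",R.inv().apply(-W["R"].T@W["t"]-p),(R.inv().as_matrix()@W["R"].T).round(2).tolist())
E
```

```text
[[0.2608, -0.1293, -0.0391], [-0.0013, -0.0004, -0.59]]
[[0.913, 0.408, -0.001], [0.408, -0.913, 0.001], [0.0, -0.001, -1.0]]
cam in tool [ 0.07390101 -0.00057681 -0.14157558] [[-0.0, -0.96, -0.29], [1.0, 0.0, -0.0], [0.0, -0.29, 0.96]]
```

Units first: shifts go in units of 5 mm and turns go in units of 0.25 rad. So -0.1 m is -20, 0.261 m is 52.2, -0.1 rad is -0.4.

{"op": "nudge_tcp", "data": {
  "plan": [
    [0.4,8,-4,-1.2,0,0,-0.4],
    [0.4,16,-8,-2.4,0,0,-0.8],
    [0.4,24,-12,-3.6,0,0,-1.2],
    [0.4,32,-16,-4.8,0,0,-1.6],
    [0.4,40,-20,-6,0,0,-2],
    [0.4,47,-24,-7.2,0,0,-2.36],
    [0.4,52.2,-25.8,-7.8,0,0,-2.36],
    [0.4,52.2,-25.8,-7.8,0,0,-2.36],
    [0.4,52.2,-25.8,-7.8,0,0,-2.36]
  ]
}}

```text
clock: 1.05
eef_pos: [0.4203, -0.3002, 0.27]
tool_rot: [-0.0, 0.875, 0.485, -0.0]
wrist_force: [-0.6, 0.3, 0.0]
gripper_width: 0.399
gripper_force: 0.0
```

```bash
python3 -c "
from h import *
grab('wrist',1)"
```

```text
(no output)
```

View pics/wrist1.png

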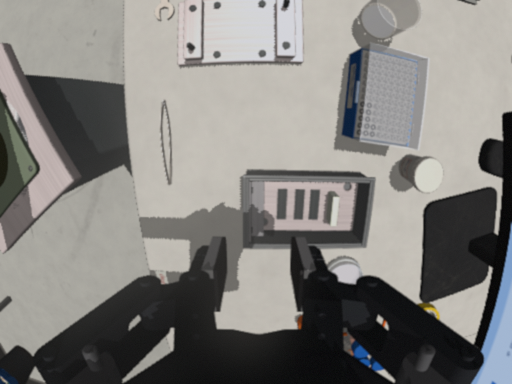

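The wrist view shows the stage at the top (pins at about (190,46) and (286,5)), the bin with its axis nearly horizontal in the picture, the keeper at about (256,210), the bar at (334,209), and the far plate hole at (348,186).

```bash
python3 - <<'E'
from h import *
W=load("wrist1");S=load("side0");C=load("scene0")
def bar(f,x0,y0,x1,y1):
    im=f["pixels"][y0:y1,x0:x1].astype(int);b,g,r=im[...,0],im[...,1],im[...,2]
    m=((g-r>3)&(g>150)).astype(np.uint8)
    n,l,st,ce=cv2.connectedComponentsWithStats(m);k=1+np.argmax(st[1:,4]);
    R=cv2.minAreaRect(cv2.findContours((l==k).astype(np.uint8),0,2)[0][0]);print(st[k],R)
    return ce[k]+[x0,y0],cv2.boxPoints(R)+[x0,y0]
print(W["pixels"][209,330:340].tolist())
w,wb=bar(W,318,180,355,238);s,sb=bar(S,255,232,295,262);c,cb=bar(C,318,195,360,225)
print(w,s,c);print(tri((W,w),(S,s),(C,c)),tri((W,w),(S,s)))
print(np.array([plane(W,p,.04) for p in wb]).round(4).tolist())
E
```

```text
[[76, 82, 81], [110, 119, 117], [173, 183, 182], [205, 210, 209], [208, 213, 212], [206, 213, 212], [205, 211, 210], [198, 204, 204], [182, 188, 193], [172, 176, 187]]Traceback (most recent call last):
  File "<stdin>", line 10, in <module>
  File "<stdin>", line 6, in bar
    return _wrapfunc(a, 'argmax', axis=axis, out=out, **kwds)
    return bound(*args, **kwds)
ValueError: attempt to get argmax of an empty sequence
```

```bash
cat >> h.py <<'E'
def bar(f,x0,y0,x1,y1,k=.88):
    im=cv2.GaussianBlur(f["pixels"][y0:y1,x0:x1],(0,0),.6).astype(int);b,g,r=im[...,0],im[...,1],im[...,2]
    m=((r-g<3)&(g>k*np.percentile(g[r-g<3],99))).astype(np.uint8)
    n,l,st,ce=cv2.connectedComponentsWithStats(m);k=1+np.argmax(st[1:,4])
    R=cv2.minAreaRect(cv2.findContours((l==k).astype(np.uint8),0,2)[0][0]);print(st[k].tolist(),np.round(R[0],1),R[1:])
    return ce[k]+[x0,y0],cv2.boxPoints(R)+[x0,y0]
E
python3 - <<'E'
from h import *
W=load("wrist1");S=load("side0");C=load("scene0")
w,wb=bar(W,318,180,355,238);s,sb=bar(S,255,232,295,262);c,cb=bar(C,318,195,350,222)
print(w,s,c);print(tri((W,w),(S,s),(C,c)),tri((W,w),(S,s)))
print(np.array([plane(W,p,.04) for p in wb]).round(4).tolist())
a=cv2.resize(W["pixels"][160:260,230:390],None,fx=5,fy=5,interpolation=2)[:, :800]
cv2.imwrite("pics/c2.png",a)
E
```

```text
[13, 17, 8, 29, 143] [16.6 31.1] ((4.975186347961426, 28.458065032958984), 5.710593223571777)
[11, 10, 12, 14, 57] [17.  16.3] ((3.605551242828369, 16.086305618286133), 33.690067291259766)
[10, 7, 12, 10, 39] [15.8 11.2] ((14.142135620117188, 2.1213202476501465), 45.0)
[334.55944056 210.97202797] [271.71929825 248.59649123] [333.84615385 206.38461538]
(array([ 0.47643419, -0.40579226,  0.03865595]), [np.float64(0.00035853744700075946), np.float64(0.00033888713290820035), np.float64(0.00033463709007182)]) (array([ 0.4763863 , -0.40580147,  0.03825247]), [np.float64(0.00024181485581009786), np.float64(0.00024181485581011662)])
[[0.462, -0.4204, 0.04], [0.4842, -0.3861, 0.04], [0.4898, -0.3904, 0.04], [0.4677, -0.4249, 0.04]]
```

View pics/c2.png

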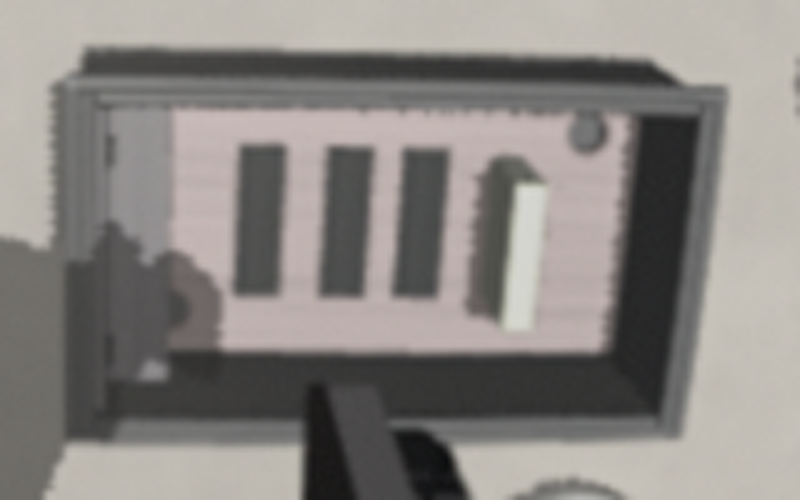

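The crop shows the white bar top running from crop (528,182) to (517,330), the far hole at (587,130), and the rim's outer corners at (65,80), (727,90) and (680,437).

```bash
python3 - <<'E'
from h import *
W=load("wrist1");w=lambda p:(np.array(p)+.5)/5+[230,160]-.5
r=np.array([plane(W,w(p),.054) for p in[(65,80),(727,90),(680,437),(105,105),(697,113)]]);print(r.round(4).tolist())
ang=lambda a,b:np.arctan2(*(b-a)[1::-1]);print(ang(r[0],r[1]),ang(r[2],r[1])-np.pi/2,ang(r[3],r[4]),"c",(r[0]+r[2])/2,"len",np.linalg.norm(r[1]-r[0]),np.linalg.norm(r[1]-r[2]))
b=np.array([plane(W,w(p),.04) for p in[(528,182),(517,330)]]);print("bar",b.mean(0),ang(b[1],b[0])-np.pi/2,np.linalg.norm(b[1]-b[0]))
h=plane(W,w((587,130)),.01);print(h)
print(rel([.4764,-.4058,.13],-.565))
E
```

```text
[[0.3993, -0.296, 0.054], [0.5438, -0.3878, 0.054], [0.49, -0.4719, 0.054], [0.4042, -0.3066, 0.054], [0.5337, -0.3889, 0.054]]
-0.565640543979979 -0.5695368785522985 -0.5658537608657758 c [ 0.44462459 -0.38392307  0.054     ] len 0.1712188820808864 0.09985842160572471
bar [ 0.47551206 -0.40476988  0.04      ] -0.5477249618088864 0.042706723258359655
[ 0.51125943 -0.39417218  0.01      ]
[[-0.0589, 0.1038, 0.1399], [-0.0009, 0.0006, 0.005]]
```

{"op": "nudge_tcp", "data": {
  "plan": [
    [0.4,-4,7,9,0,0,0.024],
    [0.4,-8,14,18,0,0,0.024],
    [0.4,-11.8,20.8,26,0,0,0.024],
    [0.4,-11.8,20.8,28,0,0,0.024],
    [0.4,-11.8,20.8,28,0,0,0.024],
    [0.4,-11.8,20.8,28,0,0,0.024],
    [0.4,-11.8,20.8,28,0,0,0.024]
  ]
}}

```text
clock: 1.8
eef_pos: [0.4769, -0.4061, 0.1321]
tool_rot: [0.001, 0.877, 0.481, 0.0]
wrist_force: [0.4, -0.1, 1.4]
gripper_width: 0.397
gripper_force: 0.0
```

```bash
python3 -c "
from h import *
f=grab('wrist',2);W=load('wrist1')
cv2.imwrite('pics/c3.png',cv2.resize(f['pixels'][100:340,130:430],None,fx=2.4,fy=2.4,interpolation=2))"
```

```text
(no output)
```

View pics/c3.png

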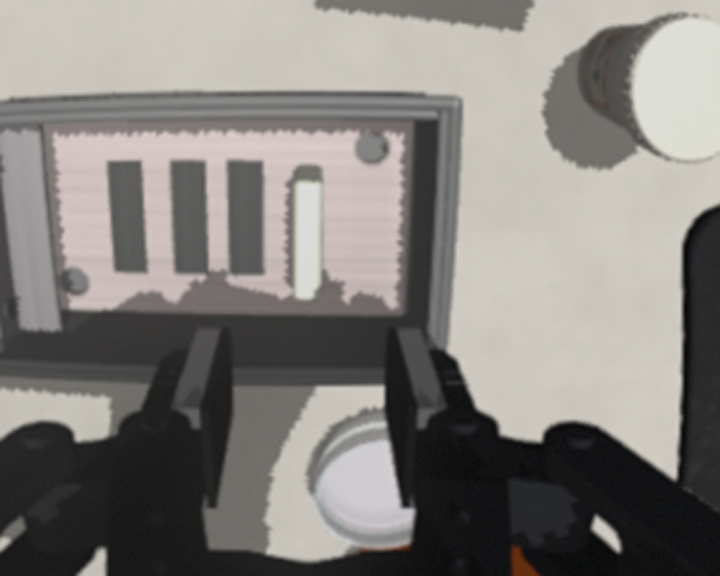

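The close wrist view shows the bar top centred at about crop (308,239), ends at (309,180) and (306,298), between the finger pads (columns 230 and 388). Both plate holes are visible, at (372,147) and (75,281).

```bash
python3 - <<'E'
from h import *
W=load("wrist2");A=load("wrist1");S=load("side0");C=load("scene0");w=lambda p:(np.array(p)+.5)/2.4+[130,100]-.5
ang=lambda a,b:np.arctan2(*(b-a)[1::-1])
b=np.array([plane(W,w(p),.0395) for p in[(309,180),(306,298)]]);print("bar",b.mean(0),ang(b[1],b[0])-np.pi/2,np.linalg.norm(b[1]-b[0]))
print(tri((W,w((308,239))),(A,(334.4,210.8)),(S,(271.7,248.6)),(C,(333.8,206.4))))
h=np.array([plane(W,w(p),.01) for p in[(372,147),(75,281)]]);d=h[0]-h[1];print("holes",h,h.mean(0),np.arctan2(d[1],d[0])-np.arctan2(56,120),np.linalg.norm(d))
y=-.566;c=h.mean(0)[:2]+.036*np.array([np.cos(y),np.sin(y)]);print("bar from holes",c)
r=np.array([plane(W,w(p),.054) for p in[(8,100),(461,97)]]);print(ang(*r))
r=np.array([plane(W,w(p),.010) for p in[(55,131),(410,131)]]);print(ang(*r),np.linalg.norm(r[1]-r[0]))
E
```

```text
bar [ 0.47636382 -0.40559106  0.0395    ] -0.5913964064888945 0.04269535365716678
(array([ 0.4765079 , -0.40556154,  0.03844804]), [np.float64(0.00014271837910636824), np.float64(0.0004912596618047022), np.float64(0.00032591000513719975), np.float64(0.00042104446143302463)])
holes [[ 0.51156841 -0.39544159  0.01      ]
 [ 0.38155649 -0.37704455  0.01      ]] [ 0.44656245 -0.38624307  0.01      ] -0.5771966484180324 0.13130708378731307
bar from holes [ 0.47694835 -0.40554844]
-0.5738861495864841
-0.5774608760697706 0.13656160491207642
```

```bash
python3 - <<'E'
from h import *
print(rel([.4766,-.4056,.0145],-.572))
E
```

```text
[[0.0, -0.0011, 0.118], [0.003, 0.0005, 0.0057]]
```

{"op": "nudge_tcp", "data": {
  "plan": [
    [0.4,0,-0.2,6,0,0,0.02],
    [0.4,0,-0.2,12,0,0,0.02],
    [0.4,0,-0.2,17,0,0,0.02],
    [0.4,0,-0.2,20,0,0,0.02],
    [0.4,0,-0.2,22.4,0,0,0.02],
    [0.4,0,-0.2,22.4,0,0,0.02],
    [0.4,0,-0.2,22.4,0,0,0.02]
  ]
}}

```text
clock: 2.55
eef_pos: [0.4769, -0.4055, 0.0197]
tool_rot: [0.001, 0.878, 0.479, 0.0]
wrist_force: [0.0, -1.5, 0.2]
gripper_width: 0.399
gripper_force: 0.0
```

```bash
python3 - <<'E'
from h import *
print(rel([.4766,-.4056,.0145],-.572))
E
```

```text
[[-0.0002, -0.0003, 0.0052], [0.0022, 0.0004, 0.0012]]
```

To row units: 0.005 m is 1, 0.002 rad is 0.008.

{"op": "nudge_tcp", "data": {
  "plan": [
    [0.4,0,0,1,0.008,0,0],
    [0.4,0,0,1,0.008,0,0],
    [0.1,0,0,1,0.008,0,0],
    [0,0,0,1,0.008,0,0],
    [0,0,0,1,0.008,0,0],
    [0,0,0,1,0.008,0,0],
    [0,0,0,1,0.008,0,0],
    [0,0,0,1,0.008,0,0]
  ]
}}

```text
clock: 3.35
eef_pos: [0.4767, -0.4055, 0.0138]
tool_rot: [-0.0, 0.878, 0.479, -0.0]
wrist_force: [-0.5, 0.9, 4.9]
gripper_width: 0.109
gripper_force: 59.8
```

{"op": "nudge_tcp", "data": {
  "plan": [
    [0,0,-0.1,-1.3,-0.2,0,0],
    [0,0,-0.3,-2.5,-0.4,0,0],
    [0,0,-0.54,-3.7,-0.6,0,0],
    [0,0,-0.84,-4.8,-0.8,0,0],
    [0,0,-1.2,-5.8,-1,0,0],
    [0,0,-1.6,-6.9,-1.2,0,0],
    [0,0,-2,-7.9,-1.4,0,0],
    [0,0,-2.52,-8.9,-1.6,0,0],
    [0,0,-3.08,-9.86,-1.8,0,0],
    [0,0,-3.68,-10.8,-2,0,0]
  ]
}}

```text
clock: 4.35
eef_pos: [0.46, -0.3945, 0.0666]
tool_rot: [0.216, 0.851, 0.465, 0.118]
wrist_force: [0.4, 0.5, -2.5]
gripper_width: 0.106
gripper_force: 59.1
```

```bash
python3 - <<'E'
from h import *
grab('side',3);f=load('side3')
cv2.imwrite('pics/s3.png',cv2.resize(f['pixels'][150:300,160:340],None,fx=4,fy=4,interpolation=2))
print(tool()[0])
E
```

```text
[ 0.45894535 -0.39399654  0.06662835]
```

View pics/s3.png

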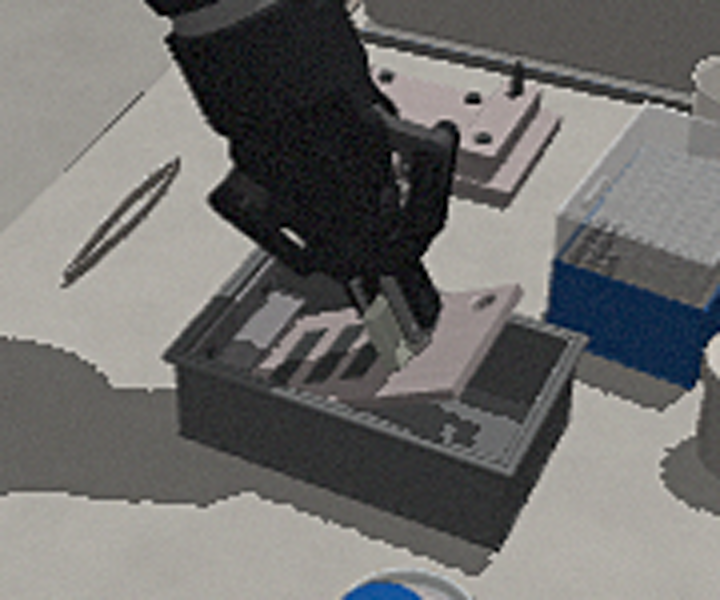

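The side crop shows the plate tilted about 0.5 rad, its bar end well above the rim, the low end still under the keeper, and the grip intact.

To row units: 0.03 m is 6, 0.004 m is 0.8.

{"op": "nudge_tcp", "data": {
  "plan": [
    [0,0,1,0.4,0,0,0],
    [0,0,2,0.8,0,0,0],
    [0,0,3,1.2,0,0,0],
    [0,0,4,1.6,0,0,0],
    [0,0,5,2,0,0,0],
    [0,0,6,2.4,0,0,0],
    [0,0,6,2.4,0,0,0],
    [0,0,6,2.4,0,0,0]
  ]
}}

```text
clock: 5.2
eef_pos: [0.4879, -0.4125, 0.071]
tool_rot: [0.216, 0.851, 0.465, 0.118]
wrist_force: [-0.0, 0.5, -2.1]
gripper_width: 0.107
gripper_force: 59.2
```

{"op": "nudge_tcp", "data": {
  "plan": [
    [0,0,1,-1.8,0,0,0],
    [0,0,2,-3.6,0,0,0],
    [0,0,3.6,-6.6,0,0,0],
    [0,0,5.6,-10.2,0,0,0],
    [0,0,7.6,-14,0,0,0],
    [0,0,9.6,-17.6,0,0,0],
    [0,0,11.6,-21.2,0,0,0],
    [0,0,11.6,-21.2,0,0,0]
  ]
}}

```text
clock: 6.0
eef_pos: [0.4893, -0.414, 0.1956]
tool_rot: [0.22, 0.85, 0.464, 0.119]
wrist_force: [-0.3, -0.1, -1.5]
gripper_width: 0.101
gripper_force: 59.2
```

{"op": "nudge_tcp", "data": {
  "plan": [
    [0,0,0,0,0.4,0,0],
    [0,0,0,0,0.8,0,0],
    [0,0,0,0,1.2,0,0],
    [0,0,0,0,1.6,0,0],
    [0,0,0,0,2,0,0],
    [0,0,0,0,2,0,0],
    [0,0,0,0,2,0,0]
  ]
}}

```text
clock: 6.7
eef_pos: [0.4879, -0.4124, 0.1901]
tool_rot: [-0.002, 0.878, 0.479, -0.0]
wrist_force: [-0.1, 0.1, -1.9]
gripper_width: 0.107
gripper_force: 59.4
```

```bash
python3 - <<'E'
from h import *
W=load("wrist1")
g=W["pixels"][0:75,170:310]
cv2.imwrite('pics/st.png',cv2.resize(g,None,fx=5.5,fy=5.5,interpolation=2))
print(rel([.45,-.35,.19],-.572))
E
```

```text
[[0.032, -0.0656, 0.0003], [-0.0031, -0.0006, 0.0013]]
```

View pics/st.png

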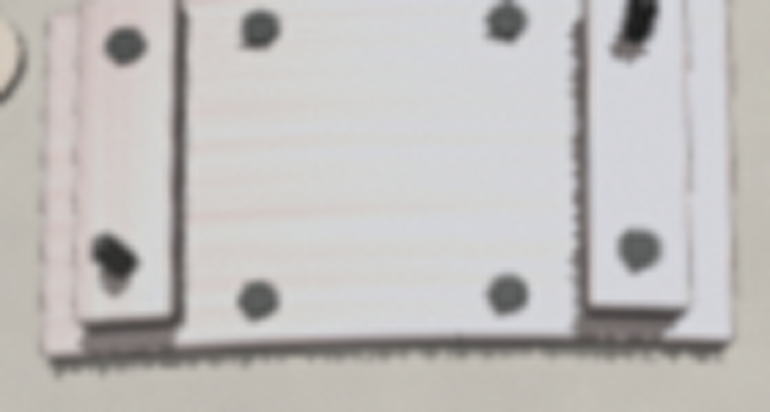

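The stage crop shows pin 1 leaning from base about (120,268) to tip about (97,240), and pin 2 from base about (630,45) to a tip near (648,0). I'll look again from nearer, with the plate in hand.

{"op": "nudge_tcp", "data": {
  "plan": [
    [0,4,-3.6,0,0,0,0],
    [0,8,-7.2,0,0,0,0],
    [0,12,-10.8,0,0,0,0],
    [0,16,-14.4,0,0,0,0],
    [0,20,-18,0,0,0,0],
    [0,22.8,-21.6,0,-0.012,0,0],
    [0,22.8,-21.6,0,-0.012,0,0],
    [0,22.8,-21.6,0,-0.012,0,0],
    [0,22.8,-21.6,0,-0.012,0,0]
  ]
}}

```text
clock: 7.6
eef_pos: [0.4588, -0.259, 0.1923]
tool_rot: [0.001, 0.878, 0.479, 0.001]
wrist_force: [-0.6, 0.4, -1.7]
gripper_width: 0.106
gripper_force: 59.5
```

```bash
python3 - <<'E'
from h import *
f=grab('wrist',4);print(tool()[0],tool()[1].as_matrix().round(3).tolist())
cv2.imwrite('pics/w4.png',cv2.resize(f['pixels'][0:300,80:480],None,fx=2,fy=2,interpolation=2))
E
```

```text
[ 0.45889419 -0.2591293   0.1922086 ] [[0.541, 0.841, 0.002], [0.841, -0.541, -0.001], [-0.0, 0.002, -1.0]]
```

View pics/w4.png

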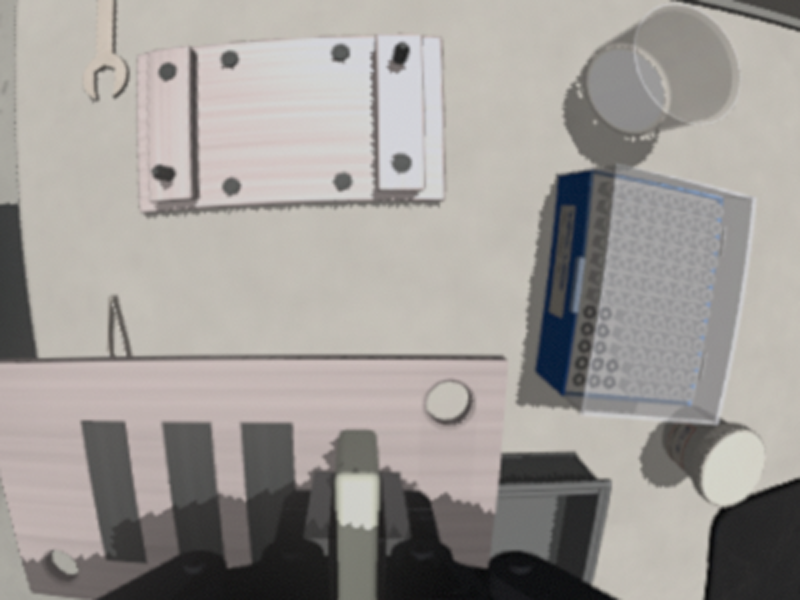

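The close view shows the stage at crop (290,122): pins with tip/base at (155,173)/(172,178) and (404,43)/(396,66), and empty bar holes at (167,71) and (401,162). The plate in hand hangs level with its holes at (448,401) and (63,563).

```bash
cat > m.py <<'E'
from h import *
def blob(f,p,r=6,th=.72):
    x,y=np.round(p).astype(int);y0=max(y-r,0);g=cv2.cvtColor(f["pixels"],6)[y0:y+r+1,x-r:x+r+1].astype(float)
    bg=np.percentile(g,80);w=np.clip((bg-g)/bg-.12,0,.35)
    n,l,st,ce=cv2.connectedComponentsWithStats((w>0).astype(np.uint8));d=np.hypot(*(ce[1:]-[x-(x-r),y-y0]).T);k=1+np.argmin(d)
    w=w*(l==k);Y,X=np.mgrid[:g.shape[0],:g.shape[1]];return np.array([(w*X).sum(),(w*Y).sum()])/w.sum()+[x-r,y0]
E
python3 - <<'E'
from m import *
W=load("wrist4");A=load("wrist1");S=load("side0");C=load("scene0")
w=lambda p:(np.array(p)+.5)/2+[80,0]-.5
v=lambda p:(np.array(p)+.5)/5.5+[170,0]-.5
s4=lambda p:(np.array(p)+.5)/4+[170,145]-.5
yaw=lambda d:np.arctan2(d[1],d[0])
q=[(blob(W,w(p)),blob(A,v(a))) for p,a in[((167,71),(126,46)),((401,162),(638,249))]]
H=[];
for b,a in q: t=tri((W,b),(A,a));print("hole",b,a,plane(W,b,.03),plane(A,a,.03),t);H.append(plane(W,b,.03))
print("stage from bar holes",(H[0]+H[1])/2,yaw(H[1]-H[0])+np.arctan2(56,120),np.linalg.norm(H[1]-H[0]))
B=[plane(W,blob(W,w(p)),.012) for p in[(230,60),(340,52),(231,186),(343,181)]];print("base holes",np.mean(B,0),yaw(B[1]-B[0]),yaw(B[3]-B[2]))
P1=tri((W,w((155,173))),(S,s4((258,80))),(A,v((97,240))));P2=tri((W,w((404,43))),(S,s4((477,82))));print("tips",P1,P2)
a,b=plane(W,w((155,173)),.054),plane(W,w((404,43)),.054);print("tips plane",a,b,(a+b)/2,yaw(b-a)-.4366,np.linalg.norm(b-a))
a,b=plane(W,w((172,178)),.03),plane(W,w((396,66)),.03);print("base plane",a,b,(a+b)/2,yaw(b-a)-.4366,np.linalg.norm(b-a))
p,R=tool();zt=p[2]-.0038
h=[plane(W,w(c),zt) for c in((448,401),(63,562))];c=(h[0]+h[1])/2
print("plate",c,yaw(h[0]-h[1])-.4366,np.linalg.norm(h[0]-h[1]),"tool-rel",R.inv().apply(c-p))
e=[plane(W,w(c),zt) for c in((20,361),(505,357))];print("edge yaw",yaw(e[1]-e[0]))
E
```

```text
hole [163.27530154  35.36949117] [192.30638998   7.89342957] [ 0.46041416 -0.07368446  0.03      ] [ 0.46028455 -0.07387042  0.03      ] (array([ 0.46027468, -0.07325652,  0.02874576]), [np.float64(7.263372794615027e-05), np.float64(7.263372794618065e-05)])
hole [280.31720033  81.04575538] [285.70904165  44.9604722 ] [ 0.53284761 -0.18419339  0.03      ] [ 0.53271168 -0.18423627  0.03      ] (array([ 0.53292144, -0.18413259,  0.02907435]), [np.float64(4.005590462973777e-05), np.float64(4.005590462968084e-05)])
stage from bar holes [ 0.49663088 -0.12893892  0.03      ] -0.5539698209881934 0.13213185902348554
base holes [ 0.49640584 -0.12892504  0.012     ] -0.5549336644095131 -0.5541885234790673
tips (array([ 0.43128729, -0.12168702,  0.0535983 ]), [np.float64(0.0009461646683054807), np.float64(0.0007352823517499199), np.float64(0.0011387654125616668)]) (array([ 0.5632529 , -0.1361039 ,  0.05264669]), [np.float64(0.00024656636422792916), np.float64(0.0002465663642281892)])
tips plane [ 0.43101856 -0.12267569  0.054     ] [ 0.56319004 -0.13641053  0.054     ] [ 0.4971043  -0.12954311  0.054     ] -0.5401452193126871 0.13288320975813298
base plane [ 0.43132346 -0.12431712  0.03      ] [ 0.55835019 -0.13986853  0.03      ] [ 0.49483682 -0.13209283  0.03      ] -0.5584200524750769 0.1279751391301171
plate [ 0.429414   -0.23888037  0.1884086 ] -0.5764504654948679 0.12890753994786955 tool-rel [ 0.00107885 -0.0357559   0.00372726]
edge yaw -0.5703627555025242
```

```bash
python3 - <<'E'
from h import *
print(rel([.5270,-.1478,.09],-.554))
E
```

```text
[[0.1305, -0.0032, 0.1022], [0.002, 0.0001, -0.0177]]
```

{"op": "nudge_tcp", "data": {
  "plan": [
    [0,4,0,0,0,0,-0.024],
    [0,9,-0.2,2,0,0,-0.048],
    [0,15,-0.4,6,0,0,-0.072],
    [0,20,-0.6,11,0,0,-0.072],
    [0,24,-0.6,15,0,0,-0.072],
    [0,26,-0.6,18,0.008,0,-0.072],
    [0,26.1,-0.6,20,0.008,0,-0.072],
    [0,26.1,-0.6,20,0.008,0,-0.072],
    [0,26.1,-0.6,20,0.008,0,-0.072]
  ]
}}

```text
clock: 8.55
eef_pos: [0.5271, -0.1482, 0.0926]
tool_rot: [-0.0, 0.874, 0.487, -0.0]
wrist_force: [1.1, 0.1, -1.8]
gripper_width: 0.105
gripper_force: 59.4
```

```bash
python3 - <<'E'
from h import *
f=grab('wrist',5);g=grab('side',5);grab('scene',5)
print(tool()[0],rel([.5270,-.1478,.07],-.554))
# far hole (60,28): predicted pixel of its top centre in wrist & pin top
p,R=tool();W=f
def proj(f,X):
    c=f["R"]@X+f["t"];r=np.hypot(c[0],c[1]);k=f["camera_matrix"];u=c[:2]/r*np.arctan2(r,c[2]) if f["fish"] else c[:2]/c[2];return u*k[0,0]+k[:2,2]
for h in((.028,.0242),(-.028,-.0958)):
    u=proj(W,p+R.apply([*h,.0038]));print("hole",u,proj(W,p+R.apply([*h,.0098])))
    x,y=u.round().astype(int);print(cv2.cvtColor(W["pixels"],6)[y-14:y+15:2,x-16:x+17:2])
E
```

```text
[ 0.5274178  -0.14808486  0.09321383] [[0.0, -0.0005, 0.0232], [0.0011, -0.0004, -0.0]]
hole [306.66021117 200.20581439] [304.94859258 196.80816771]
[[193 193 192 192 192 192 191 191 191 192 192 192 191 191 190 191 191]
 [199 199 199 198 198 198 195 194 194 198 198 196 196 196 196 197 197]
 [198 198 198 197 180 158 160 159 156 162 188 198 197 198 198 199 199]
 [199 199 196 161 124 128 197 203 192 180 157 170 198 198 199 199 199]
 [197 192 155 122 114 113 169 203 192 191 199 154 171 195 197 196 197]
 [194 166 120 114 114 117 147 199 189 190 202 185 137 185 194 193 194]
 [191 146 116 114 114 127 197 202 187 185 197 182 117 174 198 197 198]
 [187 138 113 113 114 113 166 202 187 189 200 169 106 165 201 202 202]
 [182 133 113 114 114 116 149 200 185 192 203 133 108 167 202 201 200]
 [183 139 115 114 114 126 195 202 193 199 182  84 132 173 197 197 197]
 [184 148 111 112 113 140 197 202 190 182 105  96 154 181 194 193 193]
 [193 171 128 1
[... 696 characters left out ...]
192 185 137  80 101 118 120 120 123 167 193 192 193 192 192]
 [194 194 193 187 139  84  92 113 120 119 120 125 182 191 191 191 191]
 [196 195 196 192 158  98  92  98 116 119 119 119 149 190 190 189 189]
 [196 194 195 195 177 140  96  95  98 111 117 117 136 191 193 192 193]
 [195 195 194 194 192 174 141  98  82  95  92  97 131 189 193 192 185]
 [188 194 192 194 195 192 180 155 113 102  95 104 151 191 190 157 119]
 [177 193 191 192 191 191 189 183 171 159 138 107 124 157 127 114 114]
 [152 196 196 196 195 196 195 193 170 127 111 113 111 111 112 112 111]
 [130 184 189 184 144 179 185 144 117 115 114 114 114 113 114 113 111]
 [117 127 130 124 115 120 120 113 113 112 112 111 112 111 112 113 113]]
```

{"op": "nudge_tcp", "data": {
  "plan": [
    [0,0,-0.1,1.6,0,0,0],
    [0,0,-0.1,3.2,0,0,0],
    [0,0,-0.1,4.4,0,0,0],
    [0,0,-0.1,5.4,0,0,0],
    [0,0,-0.1,6.4,0,0,0],
    [0,0,-0.1,6.8,0,0,0],
    [0,0,-0.1,6.8,0,0,0],
    [0,0,-0.1,6.8,0,0,0]
  ]
}}

```text
clock: 9.5
eef_pos: [0.5268, -0.1469, 0.0583]
tool_rot: [-0.0, 0.873, 0.487, -0.0]
wrist_force: [-0.9, 0.2, -1.4]
gripper_width: 0.103
gripper_force: 59.5
```

```bash
python3 -c "
from h import *
print(rel([.5270,-.1478,.0398],-.554))"
```

```text
[[-0.0006, 0.0006, 0.0185], [-0.0006, -0.0, 0.0011]]
```

To row units: 0.012 m is 2.4, 0.009 m is 1.8.

{"op": "nudge_tcp", "data": {
  "plan": [
    [0,-0.1,0.1,0.6,0,0,0],
    [0,-0.1,0.1,1.2,0,0,0],
    [0,-0.1,0.1,1.8,0,0,0],
    [0,-0.1,0.1,2.4,0,0,0],
    [0,-0.1,0.1,2.4,0,0,0],
    [0,-0.1,0.1,2.4,0,0,0]
  ]
}}

```text
clock: 10.1
eef_pos: [0.5267, -0.1476, 0.0461]
tool_rot: [-0.0, 0.873, 0.487, -0.0]
wrist_force: [0.1, 0.3, -1.0]
gripper_width: 0.102
gripper_force: 59.5
```

{"op": "nudge_tcp", "data": {
  "plan": [
    [0,0,0,0.4,0,0,0],
    [0,0,0,0.8,0,0,0],
    [0,0,0,1.2,0,0,0],
    [0,0,0,1.2,0,0,0],
    [0,0,0,1.2,0,0,0]
  ]
}}

```text
clock: 10.6
eef_pos: [0.5267, -0.1476, 0.0401]
tool_rot: [-0.0, 0.873, 0.487, -0.0]
wrist_force: [-0.1, 0.1, -1.0]
gripper_width: 0.105
gripper_force: 59.5
```

Units first: shifts go in units of 5 mm and turns go in units of 0.25 rad. So 0.0015 m is 0.3, 0.001 m is 0.2.

{"op": "nudge_tcp", "data": {
  "plan": [
    [0,0,0,0.1,0,0,0],
    [0,0,0,0.2,0,0,0],
    [0,0,0,0.3,0,0,0],
    [0,0,0,0.3,0,0,0],
    [0,0,0,0.3,0,0,0]
  ]
}}

```text
clock: 11.1
eef_pos: [0.5268, -0.1476, 0.0398]
tool_rot: [-0.0, 0.873, 0.487, -0.0]
wrist_force: [-1.8, 0.6, 6.8]
gripper_width: 0.104
gripper_force: 60.8
```

```bash
python3 -c "
from h import *
print(rel([.5270,-.1478,.0398],-.554))"
```

```text
[[-0.0001, 0.0003, -0.0], [-0.0004, -0.0001, 0.001]]
```

Contact came at exactly the expected height, so the plate is seated. Releasing and retreating.

{"op": "nudge_tcp", "data": {
  "plan": [
    [0.15,0,0,-0.2,0,0,0],
    [0.3,0,0,-0.2,0,0,0],
    [0.4,0,0,-0.2,0,0,0],
    [0.4,0,0,-0.2,0,0,0],
    [0.4,0,0,-0.2,0,0,0],
    [0.4,0,0,-0.2,0,0,0]
  ]
}}

```text
clock: 11.7
eef_pos: [0.5268, -0.1476, 0.0396]
tool_rot: [-0.0, 0.873, 0.487, -0.0]
wrist_force: [-0.1, -0.1, 0.4]
gripper_width: 0.399
gripper_force: 0.0
```

{"op": "nudge_tcp", "data": {
  "plan": [
    [0.4,0,0,-2,0,0,0],
    [0.4,0,0,-6,0,0,0],
    [0.4,0,0,-12,0,0,0],
    [0.4,-4,0,-18,0,0,0],
    [0.4,-10,0,-24,0,0,0],
    [0.4,-16,0,-28,0,0,0],
    [0.4,-22,0,-30,0,0,0],
    [0.4,-26,0,-30,0,0,0],
    [0.4,-26,0,-30,0,0,0],
    [0.4,-26,0,-30,0,0,0]
  ]
}}

```text
clock: 12.7
eef_pos: [0.4586, -0.2582, 0.1901]
tool_rot: [-0.0, 0.874, 0.487, 0.0]
wrist_force: [0.9, -0.1, 0.1]
gripper_width: 0.399
gripper_force: 0.0
```

```bash
python3 - <<'E'
from h import *
f=grab('wrist',6);S=grab('side',6);S0=load('side0')
w,b=bar(f,100,5,420,190);B=[plane(f,p,.066) for p in b];print(w,np.round(B,4).tolist(),np.mean(B,0))
y=-.554;print("expected",np.array([.4966,-.129])+.036*np.array([np.cos(y),np.sin(y)]))
cv2.imwrite('pics/w6.png',f['pixels'])
E
```

```text
[96, 12, 108, 83, 5391] [149.5  53. ] ((82.0, 107.0), 90.0)
[263.05360786  54.50287516] [[0.4956, -0.091, 0.066], [0.5762, -0.1423, 0.066], [0.5357, -0.2074, 0.066], [0.4552, -0.1568, 0.066]] [ 0.51568415 -0.14936548  0.066     ]
expected [ 0.52721537 -0.14793935]
```

```bash
python3 - <<'E'
from h import *
E=np.array([.5272,-.1479,.066])
P=[]
for n in("wrist6","side6","scene6"):
    f=load(n) if n!="scene6" else grab("scene",6)
    c=f["R"]@E+f["t"];r=np.hypot(c[0],c[1]);k=f["camera_matrix"];u=(c[:2]/r*np.arctan2(r,c[2]) if f["fish"] else c[:2]/c[2])*k[0,0]+k[:2,2]
    x,y=u.round().astype(int);h=26 if n[0]=="w" else 12
    im=cv2.GaussianBlur(f["pixels"],(0,0),.6)[y-h:y+h,x-h:x+h].astype(int);b,g,r=im[...,0],im[...,1],im[...,2]
    m=((r-g<3)&(r-b<8)&(g>.9*np.percentile(g,98))).astype(np.uint8)
    _,l,st,ce=cv2.connectedComponentsWithStats(m);k=1+np.argmin(np.hypot(*(ce[1:]-h).T)+100*(st[1:,4]<15))
    print(n,u,st[k].tolist(),ce[k]+[x-h,y-h]);P.append((f,ce[k]+[x-h,y-h]))
    if n[0]=="w":
        R=cv2.minAreaRect(cv2.findContours((l==k).astype(np.uint8),0,2)[0][0]);print(R,np.round([plane(f,q+[x-h,y-h],.066) for q in cv2.boxPoints(R)],4).tolist())
        # holes with pins: plate corners by pink/bright mask
print(tri(*P[:2]),tri(*P))
E
```

```text
wrist6 [259.45551517  47.61494478] [0, 0, 52, 52, 1960] [261.94489796  46.42755102]
((25.5, 25.5), (51.0, 51.0), 90.0) [[0.5204, -0.1145, 0.066], [0.5587, -0.1382, 0.066], [0.5334, -0.1788, 0.066], [0.4953, -0.1553, 0.066]]
side6 [275.34648097 163.58126402] [12, 9, 2, 2, 2] [275.5 161.5]Traceback (most recent call last):
  File "<stdin>", line 10, in <module>
    return _wrapfunc(a, 'argmin', axis=axis, out=out, **kwds)
    return bound(*args, **kwds)
ValueError: attempt to get argmin of an empty sequence
```

```bash
python3 - <<'E'
from h import *
def slots(f,pred,z,th):
    g=cv2.cvtColor(cv2.GaussianBlur(f["pixels"],(0,0),.6),6);out=[]
    n,l,st,ce=cv2.connectedComponentsWithStats((g<th).astype(np.uint8))
    for p in pred:
        k=1+np.argmin(np.hypot(*(ce[1:]-p).T)+1e3*(st[1:,4]<60));out.append(plane(f,ce[k],z));print(st[k].tolist(),ce[k].round(1),p.round(1))
    return np.array(out)
A=load("wrist2");B=load("wrist6")
a=slots(A,[(np.array(p)+.5)/2.4+[130,100]-.5 for p in((126,217),(189,217),(245,217))],.01,120)
y0=-.572;R=lambda y:np.array([[np.cos(y),-np.sin(y)],[np.sin(y),np.cos(y)]])
loc=(a[:,:2]-[.4766-.036*np.cos(y0),-.4056-.036*np.sin(y0)])@R(y0);print("plate-frame",loc.round(4).tolist())
E=np.c_[loc@R(-.554).T+[.4966,-.129],[.036]*3]
def proj(f,X):
    c=f["R"]@X+f["t"];r=np.hypot(c[0],c[1]);k=f["camera_matrix"];return c[:2]/r*np.arctan2(r,c[2])*k[0,0]+k[:2,2]
b=slots(B,[proj(B,e) for e in E],.036,120);d=b[-1]-b[0]
print("dev mm",((b-E)*1e3).round(1).tolist(),"yaw",np.arctan2(d[1],d[0]))
print("pitch ratio (scale)",np.linalg.norm(b[2]-b[0])/np.linalg.norm(a[2]-a[0]))
E
```

```text
[175, 167, 16, 46, 585] [182.7 189.8] [182.2 190.1]
[225, 167, 15, 47, 618] [231.8 190. ] [208.5 190.1]
[225, 167, 15, 47, 618] [231.8 190. ] [231.8 190.1]
plate-frame [[-0.0349, 0.0001], [0.0118, 0.0], [0.0118, 0.0]]
[181, 37, 13, 43, 518] [186.7  57.5] [187.9  56.2]
[228, 35, 13, 43, 510] [233.6  55.6] [234.6  54. ]
[228, 35, 13, 43, 510] [233.6  55.6] [234.6  54. ]
dev mm [[-1.8, -0.4, -0.0], [-1.7, -0.9, -0.0], [-1.7, -0.9, -0.0]] yaw -0.5638242470445958
pitch ratio (scale) 1.0059991002580284
```

```bash
python3 -c "
from cell import ctrl
print(ctrl.hand_in())"
```

```text
the job is handed in; nothing more can be done
None
```

The plate is off the bin, over both guide pins and released on the stage, and the job is handed in at about 13 s; my last check put it within 2 mm and about 0.01 rad of the stage's measured pose, but no verdict was returned.

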